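# Put the pastry stamp away and slide the cover into its recess

### The arm

A 6-joint arm with a two-finger parallel gripper is mounted at the origin on the work surface. World frame = base frame: x ahead of the robot, y to its left, z up, the work surface at z = 0. Lengths are in m, angles in degrees, forces in N, time in s.
With the tool pointing down it reaches from about 0.3 to 0.75 m from the base axis. Payload 8.5 kg.
Tool frame: the origin (TCP) lies between the finger pads; the fingertips stand 25 mm ahead of it and the grasp point (between the pads) lies 6 mm ahead of it; x points along the fingers, y is the direction in which the jaws open and shut, and the axes are right-handed (so a half turn about x gives the same grasp; the last joint's range is limited). The gripper opens to 85 mm and grips with 20 to 120 N. Pads are 22 mm wide; open, the fingers measure 114 mm over their backs; the gripper's body (76 mm by 85 mm) begins 54 mm behind the grasp point. The pads swing forward as they close: fully open they stand 13 mm farther back than shut.
Start: joints at [63.008, 21.807, 74.336, -0, 83.858, -12.336], TCP at [0.139, 0.532, 0.228] pointing down, gripper open.
Joint ranges: [-178.18, 178.18], [-50.72, 133.34], [12.68, 142.11], [-81.47, 261.47], [9.98, 163.14], [-165.26, 165.26]. Speed limits (degrees/s): [136.94, 136.94, 180, 180, 180, 180].

### API

Orientations are given as a 3x3 rotation matrix whose columns are the frame's x, y, z axes.
In Python, from rig import sensors, get_image, workorder gives the robot as it stands.
- The arm moves only by the tool arm_command, never from a script. Its argument "plan" is a list that holds one entry, the list of rows, each a list of 6 numbers: the shift along the tool's x, y, z in units of 25 mm (1.0 is 25 mm), then the turn, a rotation vector about the tool's x, y, z in units of 6 degrees (1.0 is 6 degrees). In form: [[[dx, dy, dz, ax, ay, az], ...]]. A call has 1 to 10 rows; each row is the pose to reach, as a shift and turn from the pose commanded when the call began, along the tool's axes at that moment; what a row does not reach only later rows make up. A row lasts 1/10 s, in which the tool goes at most 50 mm and 8.59 degrees, less where a joint would pass 70% of its speed; a pose out of reach is approached as far as the arm can. A call with a gripper value outside its range is refused whole. "jaw" is the closure, from 0 (fully open) to 1 (shut), set as the call begins (left out, the last holds). The fingers move at their own pace and stop on an object; "newtons" is the grip in N (left out, the last holds). Time passes only in rows, so rows that repeat a pose let the fingers close. It gives the time, the measured TCP pose, the force and the opening at its end, in the units of the state.
- sensors.observe(): the state, without advancing time (a new reading comes with each control period).
- get_image(name): name is "scene" or "top" or "wrist"; returns a dict with "img" (420x560x3 uint8, red, green, blue), "fx", "fy", "cx", "cy" (pixels), "T" (4x4, takes a point from camera to world coordinates). Camera axes: x right, y up, looking along -z (the intrinsics and any distortion apply to the point x, -y, -z); pixel columns grow to the right and rows downward; lengths in m; the calibration is good to about 2 mm. The wrist camera is an equidistant fisheye: a pixel r from the principal point sees the ray r / f radians off the axis. A picture is of the moment at which its call begins. There is no depth.
- workorder.close_job(): hands the job in, once; it reports no verdict.
The state is a dict: "time_s": time; "q": joint angles; "qvel": joint speeds; "joint_efforts": joint torques, N m; "position": TCP position; "tool_rot": TCP orientation; "ft_force": force on the tool from outside, world axes, zero at the start; "wrist_torque": the same for the moment, N m; "grip_width": finger opening in m.
Only numpy, scipy, OpenCV 4.12 (cv2) and the standard library are available. Lean on these libraries where they do the work, as an engineer would, in place of code of your own. Each camera call takes 0.05 s, during which the arm holds its last target. There are 200 camera calls.

### The job

Put the pastry stamp away: stand it upright on the floor of the open well in the counter-top caddy and let go of it. Then close the well by sliding the cover plate along the caddy's top, without lifting it off, until it drops into the recess around the well and lies fully home; go gently, never ramming or pressing the plate hard against the caddy, and leave the carton, jar and bowl where they are.

Things in the scene. Friction and masses are not known exactly. Their poses are not given: they have to be found in the camera images.
- base: Dark steel base plate, fixed, 156 (x) by 410 (y) by 8 mm thick. Origin: on the counter, mid-width, 10 mm towards -y from mid-length; z up. On it is clamped rigidly the caddy body, a white block, steel top, 150 (x) by 350 mm (y), top flat and 64 mm above the counter. The body may be set up to 24 mm either way along the base's y; this setting is not measured: see or feel it.
- recess_mid (a point): Fixed to the base, at its x = 0, y = -70 mm, 57 mm above the counter: where the middle of the recess's ledge would be if the caddy body were set at 0. The real recess has exactly this x but lies up to 24 mm either way along the base's y. Recess: 108 (x) by 134 mm (y), 7 mm deep. Axes as the base's.
- well_floor (a point): Straight below recess_mid, on the base plate's top, 8 mm above the counter: the floor of the open well. The well, 86 (x) by 112 mm (y), is in the middle of the recess, upright-walled, and shifts with it along y; the ledge left around it is 11 mm wide. Axes as the base's.
- cover: Loose steel plate 104 (x) by 130 (y) by 6 mm, 0.28 to 0.56 kg, with a wooden grip rib on top, 14 mm thick (x), 60 long (y), 6 to 33 mm above the underside. Origin: centre of the underside. Starts flat on the caddy's plain top, on the +y side of the recess, turned up to 0.3 rad from square. Square in the recess it has 2 mm of play each side, and drops 7 mm to 57 mm above the counter.
- stamp: Loose round wooden pastry stamp, about 0.1 kg, standing on the counter on the caddy's -y side: disc 48 mm in diameter and 15 mm high, a cone to 18 mm, then a round upright handle 18 mm in diameter up to 44 mm. Origin: centre of the underside, z up the handle. Standing in the well it clears the cover by 5 mm.
- carton: Closed yellow cake carton, 90 by 160 by 65 mm high, beyond the caddy. Bystander. Origin: centre of the underside.
- jar: Closed glass jar, 68 mm in diameter, 95 mm high, to the left of the caddy. Bystander. Origin: centre of the underside.
- bowl: White ceramic bowl, 110 mm across, 50 mm high, on the right, farther out than the stamp. Bystander. Origin: centre of the underside.
Mind the look-alikes: they are no part of the job. There is more than one size of the stamp; the one meant has the size given above.

How it is judged:
By the outcome, as a careful person would: the job done as asked, in the order asked, and still so for the second after the job is handed in, with the robot touching nothing.
It also fails if it takes over 70 s, if anything falls off the work surface, if the arm or the gripper's body presses on something with over 40 N, if the wrist force passes 120 N, or if a joint passes its speed limit or range.

## Working session

There is one attempt and no reset: what is moved stays moved. The work goes in short steps, Python scripts to look and compute and a tool call to move; the robot and the scene stay as the last step left them, time stands still between calls to the robot, and variables do not carry over. Pictures are saved under pics/ and viewed, about 8 in all and at most 12, crops included, and the job is handed in when it is done.

Besides the shell and the picture viewer there is one more tool, called after "Call:" by a JSON object that holds its "method" and its "body", one argument or row to a line. arm_command: Moves the arm, as the interface text tells. Its arguments: {"type":"object","properties":{"plan":{"type":"array","items":{"type":"array","items":{"type":"array","items":{"type":"number"}}}},"jaw":{"type":"number"},"newtons":{"type":"number"}},"required":["plan"]}

```bash
mkdir -p pics
cat > h.py <<'E'
import numpy as np, cv2
from rig import sensors, get_image, workorder
def ray(c,u,v,name):
    x=(u-c["cx"])/c["fx"]; y=(v-c["cy"])/c["fy"]
    if name=="wrist":
        r=np.hypot(x,y); s=np.sin(r)/r if r>1e-9 else 1; d=np.array([x*s,-y*s,-np.cos(r)])
    else: d=np.array([x,-y,-1.])
    d/=np.linalg.norm(d); return c["T"][:3,3],c["T"][:3,:3]@d
def onz(c,u,v,z,name):
    o,d=ray(c,u,v,name); return o+d*(z-o[2])/d[2]
def meet(o1,d1,o2,d2):
    A=np.stack([d1,-d2],1); s,t=np.linalg.lstsq(A,o2-o1,rcond=None)[0]
    p,q=o1+s*d1,o2+t*d2; return (p+q)/2,np.linalg.norm(p-q)
def proj(c,p,name):
    q=c["T"][:3,:3].T@(np.asarray(p)-c["T"][:3,3]); x,y,z=q[0],-q[1],-q[2]
    if name=="wrist":
        r=np.hypot(x,y); t=np.arctan2(r,z); x,y=x/r*t,y/r*t
    else: x,y=x/z,y/z
    return c["cx"]+c["fx"]*x,c["cy"]+c["fy"]*y
def save(c,f): cv2.imwrite("pics/"+f,c["img"][:,:,::-1])
def togo(target,R=None):
    "tool-axis shift in units for a world target"
    s=sensors.observe(); return np.array(s["tool_rot"]).T@(np.array(target)-s["position"])/0.025
E
python3 - <<'E'
from h import *
for n in("scene","top","wrist"):
    c=get_image(n); save(c,n+"0.png"); np.save("pics/"+n+"0.npy",c,allow_pickle=True); print(n,c["fx"],c["fy"],c["cx"],c["cy"],[k for k in c]); print(np.round(c["T"],3))
s=sensors.observe(); print({k:np.round(v,3).tolist() for k,v in s.items()})
E
```

```text
scene 496.4959634062465 496.4959634062465 289.0557843469851 211.78945860774738 ['img', 'fx', 'fy', 'cx', 'cy', 'T']
[[-0.51  -0.479  0.714  1.542]
 [ 0.86  -0.264  0.438  0.552]
 [-0.021  0.838  0.546  0.781]
 [ 0.     0.     0.     1.   ]]
top 426.2042746387451 426.2042746387451 278.05322103370895 210.6260138855162 ['img', 'fx', 'fy', 'cx', 'cy', 'T']
[[-0.026  0.989 -0.148  0.459]
 [-1.    -0.023  0.019  0.016]
 [ 0.015  0.148  0.989  1.11 ]
 [ 0.     0.     0.     1.   ]]
wrist 325.19226210127806 325.19226210127806 277.2782642893717 206.9721468032534 ['img', 'fx', 'fy', 'cx', 'cy', 'T']
[[ 0.253 -0.926 -0.279  0.068]
 [ 0.967  0.242  0.075  0.55 ]
 [-0.002 -0.289  0.957  0.374]
 [ 0.     0.     0.     1.   ]]
{'time_s': 0.15, 'q': [63.008, 21.835, 74.37, -0.001, 83.857, -12.336], 'qvel': [-0.009, -0.157, -0.153, -0.01, 0.032, -0.057], 'joint_efforts': [0.002, -44.863, -23.135, -0.0, 0.004, 0.0], 'position': [0.139, 0.532, 0.228], 'tool_rot': [[-0.0, 0.253, 0.967], [-0.001, 0.967, -0.253], [-1.0, -0.001, -0.0]], 'ft_force': [0.496, -0.503, -1.229], 'wrist_torque': [0.038, 0.026, -0.011], 'grip_width': 0.085}
```

View pics/scene0.png

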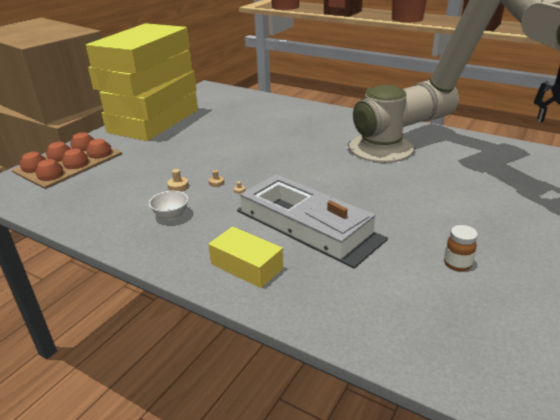

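View pics/top0.png

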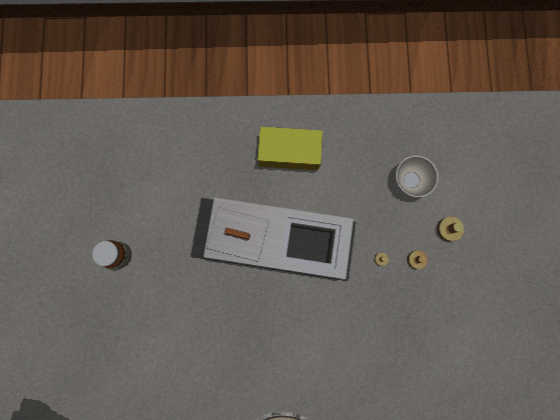

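The scene picture shows the caddy (about (310,212)), cover with brown rib (337,209), jar (461,248), bowl (169,208), carton (246,256). Stamp candidates in the top picture: small (382,259), middle (418,260), large (452,229). By rough scale the middle one (~18 px ≈ 47 mm) fits; I'll measure next and check it in a close crop.

Run:
```python
from h import *
t=np.load("pics/top0.npy",allow_pickle=True).item(); s=np.load("pics/scene0.npy",allow_pickle=True).item()
def blobs(c,lo,hi,roi,amin):
    hsv=cv2.cvtColor(c["img"],cv2.COLOR_RGB2HSV); m=cv2.inRange(hsv,lo,hi); k=np.zeros_like(m); x0,y0,x1,y1=roi; k[y0:y1,x0:x1]=255; m&=k
    return [ct for ct in cv2.findContours(m,cv2.RETR_EXTERNAL,cv2.CHAIN_APPROX_NONE)[0] if cv2.contourArea(ct)>amin]
for ct in blobs(t,(8,70,50),(30,255,255),(360,200,480,290),40):
    (u,v),r=cv2.minEnclosingCircle(ct); e=cv2.fitEllipse(ct); p=onz(t,e[0][0],e[0][1],.012,"top"); 
    print("top",np.round(e[0],1),np.round(e[1],1),"diam mm",np.round(np.array(e[1])/426*1100,0),p.round(3))
for ct in blobs(s,(8,70,50),(30,255,255),(160,160,250,200),20):
    x,y,w,h=cv2.boundingRect(ct); top=ct[ct[:,0,1].argmin(),0]; print("scene bbox",x,y,w,h,top,"width mm",)
# rib
for n,c,roi in(("top",t,(205,215,275,250)),("scene",s,(315,190,360,225))):
    for ct in blobs(c,(0,110,30),(20,255,255),roi,20): print(n,"rib",cv2.minAreaRect(ct), onz(c,*cv2.minAreaRect(ct)[0],.097,n).round(3))
g=t["img"][180:300,190:480]; cv2.imwrite("pics/c1.png",cv2.resize(g,None,fx=2.75,fy=2.75,interpolation=cv2.INTER_CUBIC)[:,:,::-1])
```

```text
top [381.2 258.9] [12.4 13. ] diam mm [32. 34.] [ 0.491 -0.267  0.012]
top [417.5 259.4] [17.8 18.7] diam mm [46. 48.] [ 0.488 -0.361  0.012]
top [450.8 228.5] [23.7 24.6] diam mm [61. 64.] [ 0.565 -0.454  0.012]
scene bbox 234 181 11 12 [238 181] width mm
scene bbox 209 170 15 17 [214 170] width mm
scene bbox 168 169 20 22 [174 169] width mm
top rib ((236.8235321044922, 233.20590209960938), (24.4960994720459, 5.820855140686035), 14.03624439239502) [0.558 0.096 0.097]
scene rib ((336.79998779296875, 208.90000915527344), (21.0190372467041, 8.944271087646484), 26.56505012512207) [0.576 0.103 0.097]
```

View pics/c1.png

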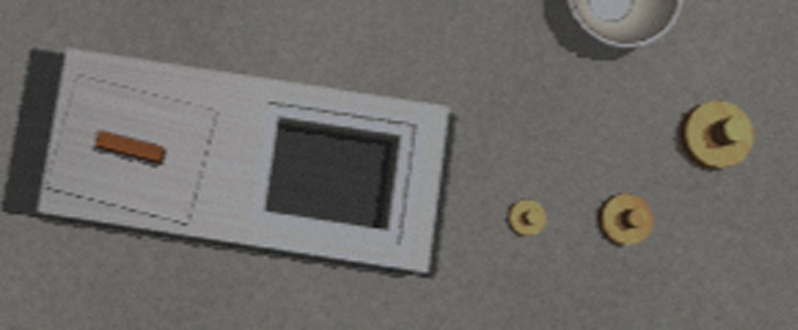

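The crop shows the middle stamp at crop (627,220), i.e. top pixel (418,260); its disc measures 46–48 mm, against 33 mm and 62 mm for the others. So it is the middle one. Next I need its height and the caddy frame.

Run:
```python
from h import *
t=np.load("pics/top0.npy",allow_pickle=True).item(); s=np.load("pics/scene0.npy",allow_pickle=True).item()
f=lambda a,b:(a/2.75+189.8,b/2.75+179.8)
P=lambda a,b,z:onz(t,*f(a,b),z,"top")
C=np.array([P(*p,.064) for p in((66,50),(452,106),(433,273),(38,213))]); print("corners",C.round(3)); print("centre",C.mean(0).round(3),"sides",np.linalg.norm(np.roll(C,-1,0)-C,axis=1).round(3))
d=(C[0]+C[3]-C[1]-C[2])/2; print("long axis(+y) angle",np.degrees(np.arctan2(d[1],d[0])))
R=np.array([P(*p,.064) for p in((268,103),(416,125),(400,243))]); print("recess",R.round(3))
B=np.array([P(*p,.008) for p in((32,49),(5,213))]); print("base +y end",B.round(3))
K=np.array([P(*p,.070) for p in((79,75),(218,110),(188,225),(47,188))]); print("cover",K.round(3),K.mean(0).round(3)); d=(K[0]+K[3]-K[1]-K[2])/2; print(np.degrees(np.arctan2(d[1],d[0])),np.linalg.norm(np.roll(K,-1,0)-K,axis=1).round(3))
# stamp handle top: top view handle-end vs scene handle top
for a,b,us,vs in((629,216,214.5,172),):
    print("handle top",meet(*ray(t,*f(a,b),"top"),*ray(s,us,vs,"scene")))
u=yaw=0
print(togo([.45,.1,.26]),togo([.42,-.34,.26]))
```

```text
corners [[ 0.651  0.155  0.064]
 [ 0.591 -0.193  0.064]
 [ 0.443 -0.168  0.064]
 [ 0.505  0.18   0.064]]
centre [ 0.547 -0.007  0.064] sides [0.353 0.15  0.354 0.148]
long axis(+y) angle 80.13524493391658
recess [[ 0.598 -0.027  0.064]
 [ 0.575 -0.159  0.064]
 [ 0.47  -0.14   0.064]]
base +y end [[0.663 0.194 0.008]
 [0.508 0.219 0.008]]
cover [[0.627 0.142 0.07 ]
 [0.592 0.018 0.07 ]
 [0.49  0.047 0.07 ]
 [0.526 0.171 0.07 ]] [0.559 0.095 0.07 ]
74.17042518556163 [0.129 0.105 0.129 0.104]
handle top (array([ 0.4910735 , -0.35676571,  0.04240781]), np.float64(0.007205159942774371))
[ -1.27105333 -13.5691183   16.40357361] [ -1.25321163 -30.90008707  19.69556439]
```

Call:
{"method": "arm_command", "body": {
  "plan": [
    [[-0.13,-1.3,1.5,1.2,0,0],[-0.26,-2.6,3.0,2.4,0,0],[-0.4,-3.9,4.5,3.6,0,0],[-0.5,-5.2,6.0,4.8,0,0],[-0.65,-6.5,7.5,6.0,0,0],[-0.8,-7.8,9.0,7.2,0,0],[-0.9,-9.1,10.5,8.4,0,0],[-1.0,-10.4,12.0,9.6,0,0],[-1.2,-11.7,13.5,10.8,0,0],[-1.3,-13,15,12,0,0]]
  ],
  "jaw": 0
}}

```text
time_s: 1.15
position: [0.4205, 0.1208, 0.2613]
tool_rot: [[0.001, 0.999, 0.053], [0.0, 0.053, -0.999], [-1.0, 0.001, -0.0]]
ft_force: [0.7, 0.1, -1.3]
grip_width: 0.0853
```

Run:
```python
from h import *
s=sensors.observe(); print(s["time_s"],s["position"],np.round(s["tool_rot"],3),np.round(s["q"],1)); R=np.array(s["tool_rot"]); print("yaw y",np.degrees(np.arctan2(R[1,1],R[0,1])))
print(togo([.488,-.359,.2]), togo([.488,-.28,.26]))
```

```text
1.15 [0.42046385 0.12080747 0.26129253] [[ 0.001  0.999  0.053]
 [ 0.     0.053 -0.999]
 [-1.     0.001 -0.   ]] [ 0.4  8.9 87.1  0.  84.  -2.6]
yaw y 3.029997883396216
[ 2.45144333  1.68189689 19.30840818] [ 0.05171845  1.85019396 16.15268377]
```

Call:
{"method": "arm_command", "body": {
  "plan": [
    [[0,0.2,1.95,0.3,0,0],[0,0.4,3.9,0.5,0,0],[0,0.6,5.8,0.8,0,0],[0,0.8,7.7,1.0,0,0],[0,1.0,9.6,1.2,0,0],[0.4,1.2,11.5,1.5,0,0],[0.8,1.4,13.4,1.8,0,0],[1.4,1.6,15.2,2.0,0,0],[2.0,1.7,17.2,2.15,0,0],[2.45,1.7,19.1,2.15,0,0]]
  ]
}}

```text
time_s: 2.15
position: [0.4898, -0.3521, 0.1987]
tool_rot: [[-0.001, 0.986, -0.166], [0.001, -0.166, -0.986], [-1.0, -0.001, -0.001]]
ft_force: [0.9, 0.2, 0.5]
grip_width: 0.0856
```

Run:
```python
from h import *
c=get_image("wrist"); save(c,"w1.png"); s=sensors.observe(); print(s["position"])
hsv=cv2.cvtColor(c["img"],cv2.COLOR_RGB2HSV); m=cv2.inRange(hsv,(8,70,50),(30,255,255))
for ct in cv2.findContours(m,cv2.RETR_EXTERNAL,cv2.CHAIN_APPROX_NONE)[0]:
    if cv2.contourArea(ct)>150:
        e=cv2.fitEllipse(ct); print(np.round(e[0],1),np.round(e[1],1),onz(c,*e[0],.015,"wrist").round(4))
```

```text
[ 0.48879092 -0.35851164  0.19588798]
[450.3 412.9] [13.1 32. ] [ 0.7351 -0.8256  0.015 ]
[353.2 256.9] [52.  56.9] [ 0.5606 -0.4516  0.015 ]
[274.5 191.5] [44. 45.] [ 0.485  -0.3615  0.015 ]
[263.  104.1] [32.1 32.5] [ 0.4889 -0.2706  0.015 ]
```

View pics/w1.png

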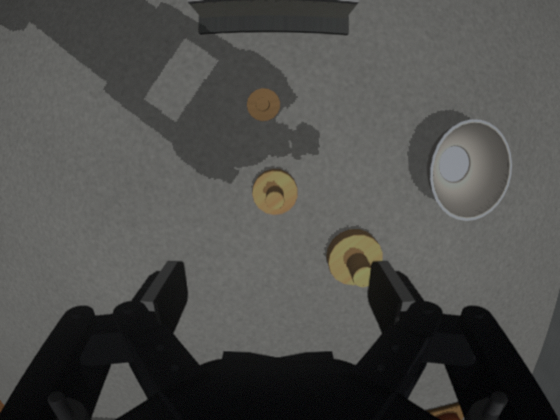

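The wrist picture shows the middle stamp at (274,191), the small one at (263,104), the large one at (353,257) and the bowl at (470,170). The two views agree within 3 mm on the middle stamp, at about (0.487, -0.361). The gap between the fingers is clear, so I go down.

```bash
python3 -c "
from h import *
print(togo([.487,-.361,.046]))"
```

```text
[ 5.99567528 -0.03644515  0.10881279]
```

Call:
{"method": "arm_command", "body": {
  "plan": [
    [[1,0,0.05,0,0,0],[2.2,0,0.1,0,0,0],[3.4,0,0.1,0,0,0],[4.5,0,0.1,0,0,0],[5.3,0,0.1,0,0,0],[5.8,0,0.1,0,0,0],[6,0,0.1,0,0,0],[6,0,0.1,0,0,0]]
  ]
}}

```text
time_s: 3.0
position: [0.4896, -0.3529, 0.0499]
tool_rot: [[-0.0, 0.986, -0.166], [0.0, -0.166, -0.986], [-1.0, -0.0, -0.0]]
ft_force: [-0.7, -0.4, -0.1]
grip_width: 0.0855
```

```bash
python3 -c "
from h import *
s=sensors.observe(); print(s['ft_force']); print(togo([.487,-.361,.046]))"
```

```text
[-0.74666986 -0.36575856 -0.06053715]
[ 0.15426563 -0.04736475  0.3377805 ]
```

Call:
{"method": "arm_command", "body": {
  "plan": [
    [[0.1,-0.05,0.2,0,0,0],[0.15,-0.05,0.34,0,0,0],[0.15,-0.05,0.34,0,0,0],[0.15,-0.05,0.34,0,0,0]]
  ]
}}

```text
time_s: 3.4
position: [0.4869, -0.3613, 0.0465]
tool_rot: [[0.0, 0.986, -0.166], [-0.0, -0.166, -0.986], [-1.0, 0.0, 0.0]]
ft_force: [-0.7, 0.2, -0.6]
grip_width: 0.0854
```

Call:
{"method": "arm_command", "body": {
  "plan": [
    [[0,0,0,0,0,0],[0,0,0,0,0,0],[0,0,0,0,0,0],[0,0,0,0,0,0],[0,0,0,0,0,0],[0,0,0,0,0,0],[0,0,0,0,0,0],[0,0,0,0,0,0]]
  ],
  "jaw": 1,
  "newtons": 25
}}

```text
time_s: 4.2
position: [0.4869, -0.361, 0.0462]
tool_rot: [[-0.0, 0.986, -0.166], [0.0, -0.166, -0.986], [-1.0, -0.0, -0.0]]
ft_force: [0.1, 0.2, -0.8]
grip_width: 0.0003
```

Run:
```python
from h import *
c=get_image("wrist"); save(c,"w2.png");
```

```text
(no output)
```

View pics/w2.png

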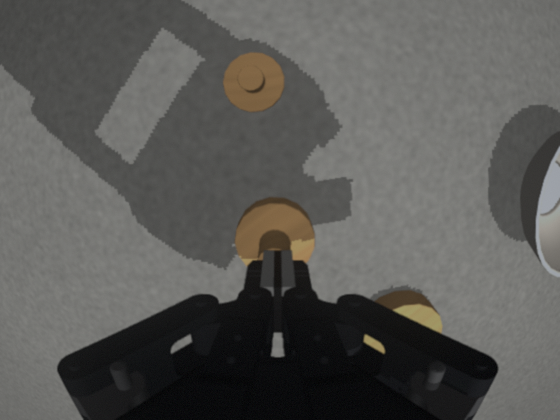

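The jaws shut just short: the stamp stands upright on the caddy side of the fingers, with its disc near (275,237). I'll measure it again from this picture.

Run:
```python
from h import *
c=get_image("wrist"); t=get_image("top")
print("disc",onz(c,275,237,.015,"wrist"),[onz(c,u,v,.015,"wrist").round(4) for u,v in((236,237),(314,237),(275,198))])
hsv=cv2.cvtColor(c["img"],cv2.COLOR_RGB2HSV); m=cv2.inRange(hsv,(8,70,50),(30,255,255))
for ct in cv2.findContours(m,cv2.RETR_EXTERNAL,cv2.CHAIN_APPROX_NONE)[0]:
    if cv2.contourArea(ct)>150:
        e=cv2.fitEllipse(ct); print(np.round(e[0],1),np.round(e[1],1),onz(c,*e[0],.015,"wrist").round(4))
s=sensors.observe()
p=np.array(s["position"]); print(p,"tip px",proj(c,p+np.array([0,0,-.025]),"wrist"))
hsv=cv2.cvtColor(t["img"],cv2.COLOR_RGB2HSV); m=cv2.inRange(hsv,(8,70,50),(30,255,255)); m[:,:370]=0;m[:200]=0;m[290:]=0;m[:,480:]=0
for ct in cv2.findContours(m,cv2.RETR_EXTERNAL,cv2.CHAIN_APPROX_NONE)[0]: print("top",cv2.boundingRect(ct))
```

```text
disc [ 0.48569629 -0.36005064  0.015     ] [array([ 0.463 , -0.3563,  0.015 ]), array([ 0.5083, -0.3639,  0.015 ]), array([ 0.4897, -0.3367,  0.015 ])]
[373.3 343.1] [ 9.4 28.9] [ 0.5416 -0.4554  0.015 ]
[412.5 307.9] [27.6 72.6] [ 0.5708 -0.4304  0.015 ]
[274.3 231.2] [65.9 82.9] [ 0.4859 -0.3564  0.015 ]
[253.4  81.7] [58.8 60.4] [ 0.4891 -0.2711  0.015 ]
[ 0.48684719 -0.36103545  0.04618611] tip px (np.float64(277.2068489688131), np.float64(242.35554388766002))
top (423, 288, 1, 1)
top (443, 282, 1, 1)
top (432, 279, 1, 1)
top (375, 252, 14, 14)
top (409, 251, 14, 16)
top (451, 231, 2, 2)
top (448, 231, 1, 1)
top (450, 226, 6, 5)
top (437, 226, 1, 2)
top (458, 225, 1, 1)
top (456, 224, 1, 1)
top (464, 219, 1, 1)
top (438, 216, 18, 12)
```

Run:
```python
from h import *
c=get_image("wrist"); s=sensors.observe(); p=np.array(s["position"]);R=np.array(s["tool_rot"])
for a in (0,.006,.025):
  for z in(-.011,0,.011): print(a,z,np.round(proj(c,p+R@[a,0,z],"wrist"),0))
print("handle top/base expected",[np.round(proj(c,[.4865,-.3605,z],"wrist")) for z in(.044,.018)])
g=cv2.resize(c["img"][180:330,180:380],None,fx=4,fy=4,interpolation=cv2.INTER_CUBIC); g=np.clip(g.astype(float)*1.6,0,255).astype(np.uint8)
cv2.imwrite("pics/c2.png",g[:,:,::-1])
```

```text
0 -0.011 [277. 242.]
0 0 [277. 262.]
0 0.011 [277. 281.]
0.006 -0.011 [277. 237.]
0.006 0 [277. 257.]
0.006 0.011 [277. 275.]
0.025 -0.011 [277. 224.]
0.025 0 [277. 242.]
0.025 0.011 [277. 260.]
handle top/base expected [array([276., 259.]), array([276., 239.])]
```

View pics/c2.png

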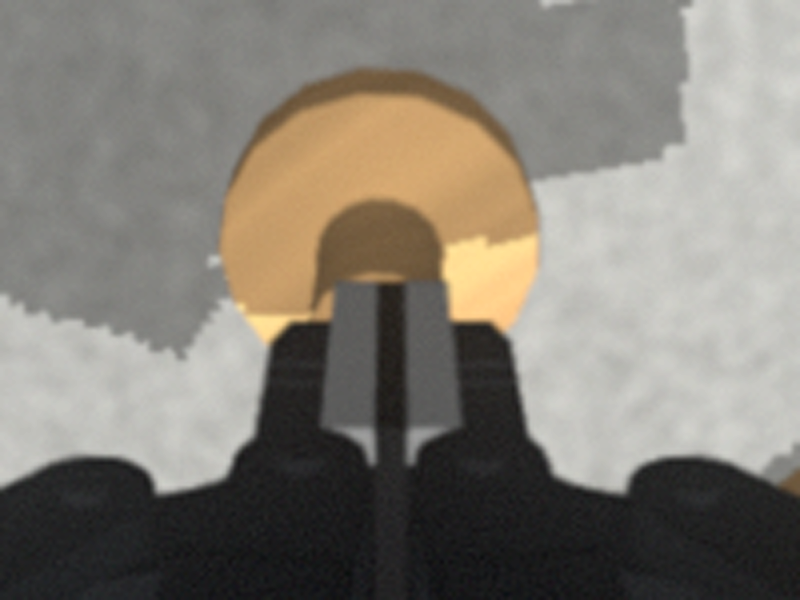

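The crop shows the handle's top edge at about px (275,249), covered by the shut fingertips. The tips seem to sit above the handle rather than around it, so I'll check from the side camera.

Run:
```python
from h import *
c=get_image("scene"); s=sensors.observe(); p=np.array(s["position"])
for q in (p,p-[0,0,.025],[.4865,-.3605,.044],[.4865,-.3605,0]): print(np.round((np.array(proj(c,q,"scene"))-[170,120])*8))
g=cv2.resize(c["img"][120:195,170:270],None,fx=8,fy=8,interpolation=cv2.INTER_CUBIC); g=np.clip(g.astype(float)*1.3,0,255).astype(np.uint8)
cv2.imwrite("pics/c3.png",g[:,:,::-1])
```

```text
[362. 403.]
[368. 459.]
[364. 407.]
[376. 505.]
```

View pics/c3.png

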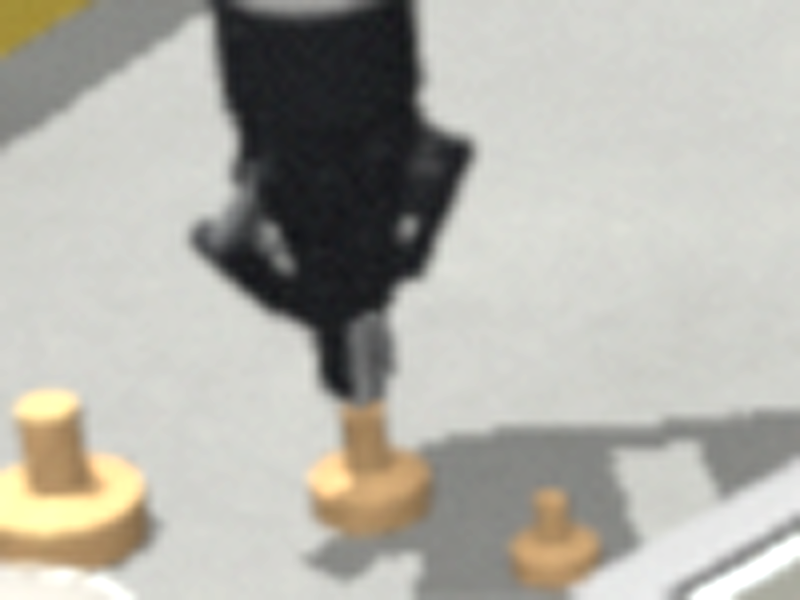

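The side view shows the shut tips (crop (360,400)) just on top of the handle, where the reported TCP projects. So the tips really end about at the reported TCP, some 25 mm short of the stated geometry. The stamp is untouched and the xy is right. I open, go 23 mm lower and close again.

Call:
{"method": "arm_command", "body": {
  "plan": [
    [[0,0,0,0,0,0],[0,0,0,0,0,0],[0,0,0,0,0,0],[0,0,0,0,0,0],[0,0,0,0,0,0],[0.3,0,0,0,0,0],[0.6,0,0,0,0,0],[0.9,0,0,0,0,0],[0.9,0,0,0,0,0],[0.9,0,0,0,0,0]]
  ],
  "jaw": 0.3
}}

```text
time_s: 5.45
position: [0.4868, -0.361, 0.0233]
tool_rot: [[-0.0, 0.986, -0.166], [0.0, -0.166, -0.986], [-1.0, -0.0, -0.0]]
ft_force: [0.0, 0.7, 0.1]
grip_width: 0.0596
```

Call:
{"method": "arm_command", "body": {
  "plan": [
    [[0,0,0,0,0,0],[0,0,0,0,0,0],[0,0,0,0,0,0],[0,0,0,0,0,0],[0,0,0,0,0,0],[0,0,0,0,0,0]]
  ],
  "jaw": 1,
  "newtons": 30
}}

```text
time_s: 6.05
position: [0.487, -0.3612, 0.024]
tool_rot: [[0.0, 0.986, -0.166], [-0.0, -0.166, -0.986], [-1.0, 0.0, 0.0]]
ft_force: [-0.5, 0.9, 4.6]
grip_width: 0.0172
```

Gripped at 17 mm. Lift and carry to the well.

Call:
{"method": "arm_command", "body": {
  "plan": [
    [[-0.5,0,0,0,0,0],[-1.5,0,0,0,0,0],[-3,0,0,0,0,0],[-4.5,0,0,0,0,0],[-5,0,0,0,0,0],[-5,0,0,0,0,0]]
  ]
}}

```text
time_s: 6.65
position: [0.4873, -0.3614, 0.1505]
tool_rot: [[0.002, 0.986, -0.166], [-0.003, -0.166, -0.986], [-1.0, 0.003, 0.002]]
ft_force: [0.4, -0.0, -2.2]
grip_width: 0.017
```

```bash
python3 -c "
from h import *
s=sensors.observe(); print(s['position'],s['grip_width']);print(togo([.534,-.0835,.15]))"
```

```text
[ 0.48728697 -0.36139291  0.1505063 ] 0.016987931834863537
[-4.51316881e-03 -1.65340940e-03 -1.12716863e+01]
```

Call:
{"method": "arm_command", "body": {
  "plan": [
    [[0,0,-0.8,0,0,0],[0,0,-2.2,0,0,0],[0,0,-3.8,0,0,0],[0,0,-5.4,0,0,0],[0,0,-7,0,0,0],[0,0,-8.6,0,0,0],[0,0,-10,0,0,0],[0,0,-10.9,0,0,0],[0,0,-11.27,0,0,0],[0,0,-11.27,0,0,0]]
  ]
}}

```text
time_s: 7.65
position: [0.5331, -0.0818, 0.1475]
tool_rot: [[-0.002, 0.986, -0.164], [0.001, -0.164, -0.986], [-1.0, -0.002, -0.001]]
ft_force: [-0.5, -0.9, -0.9]
grip_width: 0.0167
```

Run:
```python
from h import *
c=get_image("wrist"); save(c,"w3.png"); np.save("pics/w3.npy",c,allow_pickle=True); s=sensors.observe(); print(s["position"],np.round(s["ft_force"],1))
```

```text
[ 0.5332141  -0.08301197  0.14777756] [ 0.3 -1.1 -0.7]
```

View pics/w3.png

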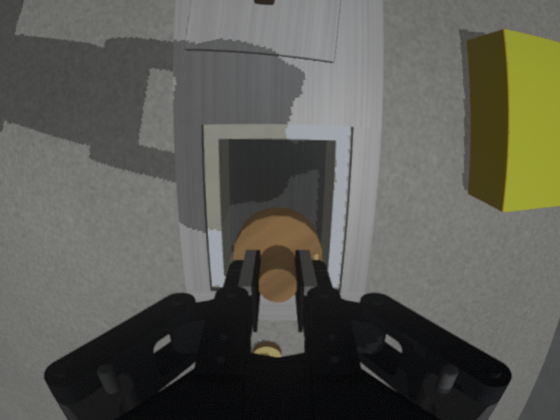

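The wrist picture shows the stamp held over the well. The recess corners lie at about (203,125), (353,126), (342,291) and (211,290), and the cover's near edge runs (188,50)–(336,62).

Run:
```python
from h import *
c=np.load("pics/w3.npy",allow_pickle=True).item()
K=np.array([onz(c,u,v,.064,"wrist") for u,v in((203,125),(353,126),(342,291),(211,290))]); print(K.round(4),K.mean(0).round(4),np.linalg.norm(np.roll(K,-1,0)-K,axis=1).round(4))
d=K[0]+K[1]-K[2]-K[3]; print(np.degrees(np.arctan2(d[1],d[0])), [ (np.degrees(np.arctan2(*(K[b]-K[a])[[1,0]]))) for a,b in((3,0),(2,1),(0,1))])
K=np.array([onz(c,u,v,.070,"wrist") for u,v in((188,50),(336,62))]); print("cover edge",K.round(4),np.degrees(np.arctan2(*(K[1]-K[0])[[1,0]])))
print(togo([.534,-.0825,.034]))
```

```text
[[ 0.4914 -0.0099  0.064 ]
 [ 0.5964 -0.0281  0.064 ]
 [ 0.5744 -0.1593  0.064 ]
 [ 0.4672 -0.1406  0.064 ]] [ 0.5323 -0.0845  0.064 ] [0.1066 0.133  0.1089 0.133 ]
80.02064944357278 [np.float64(79.52646820952044), np.float64(80.51464647122485), np.float64(-9.835628813117971)]
cover edge [[0.4916 0.0449 0.07  ]
 [0.59   0.0181 0.07  ]] -15.23356377042753
[ 4.55104984  0.03559719 -0.02484504]
```

Call:
{"method": "arm_command", "body": {
  "plan": [
    [[0.8,0,0,0,0,0],[1.8,0,0,0,0,0],[2.8,0,0,0,0,0],[3.6,0,0,0,0,0],[4.2,0,0,0,0,0],[4.5,0,0,0,0,0],[4.5,0,0,0,0,0],[4.5,0,0,0,0,0]]
  ]
}}

```text
time_s: 8.5
position: [0.5339, -0.0838, 0.0366]
tool_rot: [[0.001, 0.986, -0.167], [-0.0, -0.167, -0.986], [-1.0, 0.001, 0.0]]
ft_force: [-0.3, -1.0, -1.0]
grip_width: 0.0167
```

```bash
python3 -c "
from h import *
s=sensors.observe(); print(s['position'],s['ft_force'],s['grip_width'])"
```

```text
[ 0.53389139 -0.08381306  0.03664497] [-0.34685051 -0.95526392 -0.96092981] 0.016736528222382984
```

Down the last 4 mm slowly, and watch the force.

Call:
{"method": "arm_command", "body": {
  "plan": [
    [[0.05,0,0,0,0,0],[0.1,0,0,0,0,0],[0.15,0,0,0,0,0],[0.18,0,0,0,0,0],[0.18,0,0,0,0,0]]
  ]
}}

```text
time_s: 9.0
position: [0.5338, -0.0832, 0.0321]
tool_rot: [[0.0, 0.986, -0.166], [-0.0, -0.166, -0.986], [-1.0, 0.0, 0.0]]
ft_force: [-0.3, 0.8, 3.5]
grip_width: 0.0167
```

Call:
{"method": "arm_command", "body": {
  "plan": [
    [[0,0,0,0,0,0],[0,0,0,0,0,0],[0,0,0,0,0,0],[0,0,0,0,0,0],[-0.5,0,0,0,0,0],[-1.5,0,0,0,0,0],[-3,0,0,0,0,0],[-4.5,0,0,0,0,0],[-5.5,0,0,0,0,0],[-6,0,0,0,0,0]]
  ],
  "jaw": 0.6
}}

```text
time_s: 10.0
position: [0.5342, -0.0833, 0.1853]
tool_rot: [[0.005, 0.986, -0.166], [-0.002, -0.166, -0.986], [-1.0, 0.005, 0.001]]
ft_force: [0.4, 0.5, 0.0]
grip_width: 0.0341
```

Run:
```python
from h import *
c=get_image("wrist"); save(c,"w4.png"); np.save("pics/w4.npy",c,allow_pickle=True); s=sensors.observe(); print(s["position"],s["grip_width"])
hsv=cv2.cvtColor(c["img"],cv2.COLOR_RGB2HSV)
m=cv2.inRange(hsv,(8,70,40),(30,255,255))
for ct in cv2.findContours(m,cv2.RETR_EXTERNAL,cv2.CHAIN_APPROX_NONE)[0]:
    if cv2.contourArea(ct)>150: e=cv2.fitEllipse(ct); print("wood",np.round(e[0],1),np.round(e[1],1),onz(c,*e[0],.025,"wrist").round(4))
m=cv2.inRange(hsv,(0,110,25),(16,255,255)); m[60:]=0
for ct in cv2.findContours(m,cv2.RETR_EXTERNAL,cv2.CHAIN_APPROX_NONE)[0]:
    if cv2.contourArea(ct)>60: print("rib?",cv2.minAreaRect(ct))
```

```text
[ 0.53464044 -0.08348798  0.18622323] 0.03413967801893716
wood [265.5 334.5] [25.2 26.9] [ 0.4915 -0.2569  0.025 ]
wood [276.  187.4] [48.4 49.1] [ 0.5336 -0.0836  0.025 ]
wood [487.2 123.6] [ 91.  164.5] [ 0.7711 -0.0485  0.025 ]
wood [262.5   7.1] [17.8 20.5] [0.5504 0.0905 0.025 ]
rib? ((262.0, 4.5), (9.0, 18.0), 90.0)
```

View pics/w4.png

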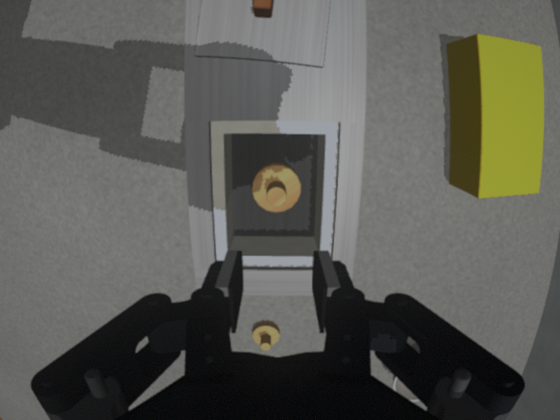

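The stamp stands upright near the well's middle at (276,187), about (0.534,-0.084). The small look-alike is undisturbed. The cover's rib end shows at (262,5). I now go above the cover with the jaws lined up to the rib.

```bash
python3 -c "
from h import *
print(togo([.559,.093,.19]))"
```

```text
[-0.161775   -0.20929165 -7.12313707]
```

Call:
{"method": "arm_command", "body": {
  "plan": [
    [[-0.1,0,-0.8,0.2,0,0],[-0.1,-0.1,-2.2,0.4,0,0],[-0.15,-0.1,-3.8,0.6,0,0],[-0.15,-0.2,-5.4,0.8,0,0],[-0.15,-0.2,-6.6,1,0,0],[-0.15,-0.2,-7.1,1,0,0],[-0.15,-0.2,-7.1,1,0,0],[-0.15,-0.2,-7.1,1,0,0]]
  ],
  "jaw": 0.45
}}

```text
time_s: 10.85
position: [0.5581, 0.0918, 0.1854]
tool_rot: [[-0.0, 0.963, -0.268], [-0.0, -0.268, -0.963], [-1.0, -0.0, 0.0]]
ft_force: [0.7, -0.2, 0.4]
grip_width: 0.0472
```

Run:
```python
from h import *
c=get_image("wrist"); save(c,"w5.png"); np.save("pics/w5.npy",c,allow_pickle=True); s=sensors.observe(); print(s["position"],s["grip_width"])
hsv=cv2.cvtColor(c["img"],cv2.COLOR_RGB2HSV)
m=cv2.inRange(hsv,(0,110,25),(16,255,255))
for ct in cv2.findContours(m,cv2.RETR_EXTERNAL,cv2.CHAIN_APPROX_NONE)[0]:
    if cv2.contourArea(ct)>100:
        r=cv2.minAreaRect(ct); B=cv2.boxPoints(r); print("rib",r); P=np.array([onz(c,*b,.097,"wrist") for b in B]); print(P.round(4),P.mean(0).round(4))
```

```text
[0.55810259 0.09147186 0.18540051] 0.04745848976914423
rib ((273.5, 201.5), (77.0, 15.0), 90.0)
[[0.5597 0.1279 0.097 ]
 [0.5702 0.125  0.097 ]
 [0.5542 0.0668 0.097 ]
 [0.5429 0.07   0.097 ]] [0.5568 0.0974 0.097 ]
```

View pics/w5.png

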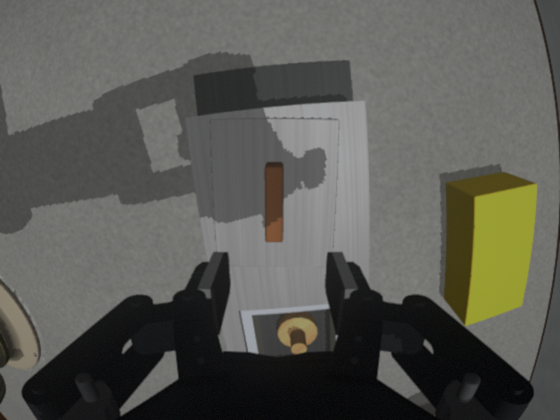

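The wrist picture shows the rib square to the jaws at (274,201), the cover outlined (211,118)–(338,118)–(330,266)–(212,266), and the stamp standing in the well at (298,335).

Run:
```python
from h import *
c=np.load("pics/w5.npy",allow_pickle=True).item(); t=np.load("pics/top0.npy",allow_pickle=True).item()
K=np.array([onz(c,u,v,.070,"wrist") for u,v in((211,118),(338,118),(330,266),(212,266))]); print(K.round(4),K.mean(0).round(4),np.linalg.norm(np.roll(K,-1,0)-K,axis=1).round(4))
# rib height from two views: rib-centre rays, top and wrist
print("rib two-view",meet(*ray(c,273.5,201.5,"wrist"),*ray(t,236.8,233.2,"top")))
print(togo([.5568,.0968,.079]))
```

```text
[[0.5252 0.1719 0.07  ]
 [0.6233 0.1444 0.07  ]
 [0.5874 0.0189 0.07  ]
 [0.484  0.0474 0.07  ]] [0.555  0.0956 0.07  ] [0.1019 0.1305 0.1073 0.1311]
rib two-view (array([0.5576306 , 0.09679949, 0.0930041 ]), np.float64(0.0021117883908457515))
[ 4.25596083 -0.10671876 -0.19301999]
```

Call:
{"method": "arm_command", "body": {
  "plan": [
    [[0.8,-0.05,-0.1,0,0,0],[1.8,-0.1,-0.2,0,0,0],[2.8,-0.1,-0.2,0,0,0],[3.5,-0.1,-0.2,0,0,0],[3.9,-0.1,-0.2,0,0,0],[4.1,-0.1,-0.2,0,0,0],[4.2,-0.1,-0.2,0,0,0],[4.2,-0.1,-0.2,0,0,0],[4.2,-0.1,-0.2,0,0,0]]
  ]
}}

```text
time_s: 11.8
position: [0.5575, 0.0981, 0.0811]
tool_rot: [[0.001, 0.963, -0.268], [-0.0, -0.268, -0.963], [-1.0, 0.001, -0.0]]
ft_force: [-0.0, 0.5, 0.2]
grip_width: 0.0472
```

Call:
{"method": "arm_command", "body": {
  "plan": [
    [[0,0,0,0,0,0],[0,0,0,0,0,0],[0,0,0,0,0,0],[0,0,0,0,0,0],[0,0,0,0,0,0],[0,0,0,0,0,0]]
  ],
  "jaw": 1,
  "newtons": 20
}}

```text
time_s: 12.4
position: [0.5571, 0.0983, 0.0808]
tool_rot: [[0.0, 0.963, -0.268], [0.0, -0.268, -0.963], [-1.0, 0.0, -0.0]]
ft_force: [-1.3, 0.5, 4.6]
grip_width: 0.0132
```

Gripped at 13 mm. I slide and square the plate, two-thirds of the way first.

Call:
{"method": "arm_command", "body": {
  "plan": [
    [[0,0.05,0.3,-0.05,0,0],[0,0.1,0.8,-0.15,0,0],[0,0.2,1.4,-0.25,0,0],[0,0.28,2.0,-0.35,0,0],[0,0.37,2.6,-0.45,0,0],[0,0.45,3.2,-0.55,0,0],[0,0.54,3.8,-0.65,0,0],[0,0.62,4.4,-0.75,0,0],[0,0.7,4.9,-0.85,0,0],[0,0.75,5.2,-0.92,0,0]]
  ]
}}

```text
time_s: 13.4
position: [0.5405, -0.0323, 0.0806]
tool_rot: [[0.001, 0.985, -0.175], [0.001, -0.175, -0.985], [-1.0, 0.001, -0.001]]
ft_force: [-0.2, 4.2, 2.5]
grip_width: 0.0133
```

Run:
```python
from h import *
s=sensors.observe(); R=np.array(s["tool_rot"]); print(s["position"],s["ft_force"],s["wrist_torque"],np.degrees(np.arctan2(-R[1,2],-R[0,2])))
print(togo([.5333,-.0822,.0808]))
```

```text
[ 0.54052035 -0.03228862  0.08059603] [-0.24695203  4.19490849  2.49554939] [ 0.90569972 -0.17276813 -0.05616375] 79.94785030994873
[-0.01047775  0.06409677  2.01620819]
```

Call:
{"method": "arm_command", "body": {
  "plan": [
    [[0,0,0.3,0,0,0],[0,0.03,0.7,0,0,0],[0,0.06,1.1,0,0,0],[0,0.06,1.4,0,0,0],[0,0.06,1.6,0,0,0],[0,0.06,1.75,0,0,0],[0,0.06,1.85,0,0,0],[0,0.06,1.9,0,0,0],[0,0.06,1.9,0,0,0]]
  ]
}}

```text
time_s: 14.3
position: [0.5334, -0.0793, 0.0803]
tool_rot: [[-0.0, 0.985, -0.174], [-0.0, -0.174, -0.985], [-1.0, -0.0, 0.0]]
ft_force: [-0.0, -1.4, -5.1]
grip_width: 0.0131
```

Run:
```python
from h import *
c=get_image("wrist"); np.save("pics/w6.npy",c,allow_pickle=True)
s=sensors.observe(); R=np.array(s["tool_rot"]); print(s["position"],s["ft_force"],s["wrist_torque"],np.degrees(np.arctan2(-R[1,2],-R[0,2])))
print(togo([.5333,-.0822,.0808]))
pts={"cover +y edge":[.533+.174*.065,-.084+.985*.065,.070]}
print({k:np.round(proj(c,v,"wrist")) for k,v in pts.items()})
cv2.imwrite("pics/c6.png",cv2.resize(np.clip(c["img"][60:330,150:410]*1.5,0,255).astype(np.uint8),None,fx=2.2,fy=2.2,interpolation=cv2.INTER_CUBIC)[:,:,::-1])
```

```text
[ 0.53341872 -0.0791305   0.08031653] [-0.21762334 -0.53996446 -3.63015965] [ 0.03765649  0.02548213 -0.00632262] 79.97029938580525
[-0.0193244   0.0167016   0.12173353]
{'cover +y edge': array([278., 137.])}
```

View pics/c6.png

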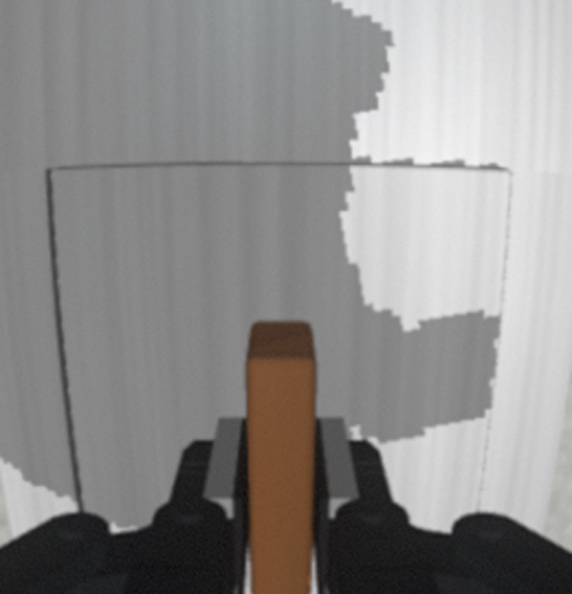

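The crop shows the plate square, with thin gap lines on the left (50–80), the top (v≈165) and the right (510). The wrist carries the plate's weight (about -4 N), so it looks to be over the recess. I lower 2 mm to feel whether it is free.

Call:
{"method": "arm_command", "body": {
  "plan": [
    [[0.02,0,0.02,0,0,0],[0.04,0,0.04,0,0,0],[0.06,0,0.04,0,0,0],[0.08,0,0.04,0,0,0],[0.08,0,0.04,0,0,0]]
  ]
}}

```text
time_s: 14.85
position: [0.5334, -0.0803, 0.0785]
tool_rot: [[0.0, 0.985, -0.174], [-0.0, -0.174, -0.985], [-1.0, 0.0, 0.0]]
ft_force: [-0.8, 0.3, 0.1]
grip_width: 0.0137
```

Call:
{"method": "arm_command", "body": {
  "plan": [
    [[0,0,0.02,0,0,0],[0,0,0.04,0,0,0],[0,0,0.06,0,0,0],[0,0,0.06,0,0,0]]
  ]
}}

```text
time_s: 15.25
position: [0.533, -0.0817, 0.0782]
tool_rot: [[-0.0, 0.985, -0.174], [-0.0, -0.174, -0.985], [-1.0, -0.0, 0.0]]
ft_force: [0.2, -0.2, -5.5]
grip_width: 0.0134
```

Run:
```python
from h import *
s=sensors.observe(); print(s["position"],s["ft_force"],s["wrist_torque"])
print(togo([.5333,-.0822,.0808]))
```

```text
[ 0.53295624 -0.08169216  0.07818503] [ 0.21350967 -0.24237925 -5.47829955] [-0.04665424 -0.02966945  0.01217669]
[-0.10460519  0.01702916  0.01761682]
```

Call:
{"method": "arm_command", "body": {
  "plan": [
    [[0.02,0,0,0,0,0],[0.04,0,0,0,0,0],[0.06,0,0,0,0,0],[0.08,0,0,0,0,0],[0.08,0,0,0,0,0]]
  ]
}}

```text
time_s: 15.75
position: [0.533, -0.0816, 0.0763]
tool_rot: [[-0.0, 0.985, -0.174], [0.0, -0.174, -0.985], [-1.0, -0.0, -0.0]]
ft_force: [0.5, -0.5, -4.1]
grip_width: 0.0136
```

Still free, so it is going in. Lower further.

Call:
{"method": "arm_command", "body": {
  "plan": [
    [[0.03,0,0,0,0,0],[0.06,0,0,0,0,0],[0.09,0,0,0,0,0],[0.12,0,0,0,0,0],[0.12,0,0,0,0,0]]
  ]
}}

```text
time_s: 16.25
position: [0.5333, -0.0814, 0.0738]
tool_rot: [[0.001, 0.985, -0.174], [0.0, -0.174, -0.985], [-1.0, 0.001, -0.0]]
ft_force: [-0.5, 4.8, 2.4]
grip_width: 0.0132
```

It has dropped about 7 mm and touches the ledge. Let go, then rise.

Call:
{"method": "arm_command", "body": {
  "plan": [
    [[0,0,0,0,0,0],[0,0,0,0,0,0],[0,0,0,0,0,0],[0,0,0,0,0,0],[-0.3,0,0,0,0,0],[-1,0,0,0,0,0],[-2,0,0,0,0,0],[-3.2,0,0,0,0,0],[-4.2,0,0,0,0,0],[-4.6,0,0,0,0,0]]
  ],
  "jaw": 0.55
}}

```text
time_s: 17.25
position: [0.5338, -0.0819, 0.1912]
tool_rot: [[0.004, 0.985, -0.174], [-0.002, -0.174, -0.985], [-1.0, 0.004, 0.001]]
ft_force: [0.4, -0.2, -0.5]
grip_width: 0.0384
```

Run:
```python
from h import *
c=get_image("wrist"); np.save("pics/w7.npy",c,allow_pickle=True); s=sensors.observe(); print(s["position"],s["ft_force"])
t=get_image("top"); t0=np.load("pics/top0.npy",allow_pickle=True).item()
for n,roi in(("carton",(240,110,340,180)),("jar",(85,230,140,280)),("bowl",(385,145,445,210))):
    x0,y0,x1,y1=roi; a,b=[np.float32(cv2.cvtColor(i["img"][y0:y1,x0:x1],cv2.COLOR_RGB2GRAY)) for i in(t0,t)]; print(n,cv2.phaseCorrelate(a,b))
hsv=cv2.cvtColor(c["img"],cv2.COLOR_RGB2HSV); m=cv2.inRange(hsv,(0,110,25),(16,255,255))
for ct in cv2.findContours(m,cv2.RETR_EXTERNAL,cv2.CHAIN_APPROX_NONE)[0]:
    if cv2.contourArea(ct)>300:
        r=cv2.minAreaRect(ct); P=np.array([onz(c,*b,.090,"wrist") for b in cv2.boxPoints(r)]); print("rib",r,P.mean(0).round(4))
cv2.imwrite("pics/c7.png",cv2.resize(np.clip(c["img"][60:330,140:420]*1.4,0,255).astype(np.uint8),None,fx=2.2,fy=2.2,interpolation=cv2.INTER_CUBIC)[:,:,::-1])
```

```text
[ 0.5339006  -0.08188625  0.1913769 ] [ 0.70273024 -0.9242315   1.34729291]
carton ((0.10989618941928825, 0.024630368435310857), 0.9877478800879584)
jar ((-0.024749027167942472, -0.015656189461456194), 0.9695463735262553)
bowl ((-0.043441731849682697, -0.09725459909395795), 0.9296245327702275)
rib ((275.5, 204.5), (71.0, 15.0), 90.0) [ 0.5326 -0.0827  0.09  ]
```

View pics/c7.png

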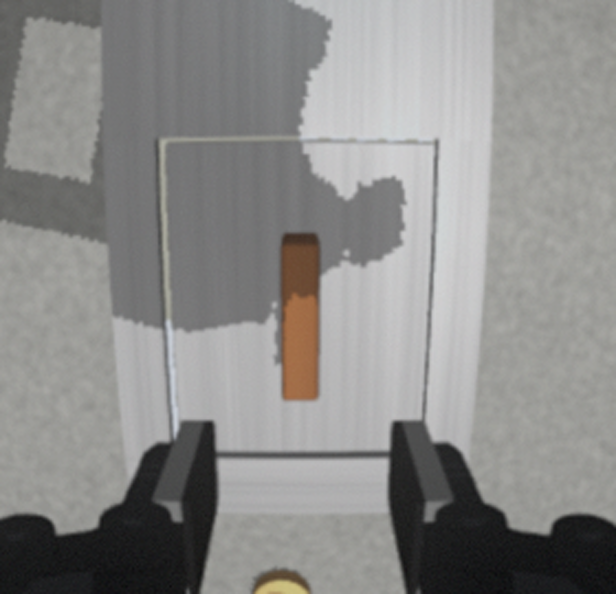

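The crop shows the plate square inside the recess. The recess wall shows in even strips on the left and top, and there are thin gaps on the right and the -y side, with no edge riding up. The rib is at (275,204), its apparent length (71 px against 73 expected home, 75 if still on top) and the 7 mm measured descent both say home. Handing in.

```bash
python3 -c "
from h import *
print(workorder.close_job())"
```

```text
the job is handed in; nothing more can be done
None
```

The stamp is standing in the well and the cover is down in its recess; the job was handed in at about 17 s of the 70 s allowed.

**Stamp:** I picked the middle of the three (48 mm disc) and set it upright on the well floor. I released it within 1–2 mm of the measured middle and saw it standing before closing the well.

**Cover:** I gripped it by the rib, slid it along the top and turned it about 5.5° to square it. I then lowered it over the recess, and force readings at each stop stayed within about 6 N. It touched down 7.0 mm below its starting height. The last picture shows even gaps all round, and the rib's apparent size fits the plate lying fully home.

**Carton, jar and bowl:** they moved less than about 0.1 pixel in the top view.

**What disagreed or failed:**
- **First grasp:** the jaws shut just above the handle. The fingertips turned out to end near the reported tool point, not 25 mm ahead as stated. Nothing moved, and I corrected by going 23 mm lower.
- **Near the recess:** the plate hung on the grip at first, then rested on an edge about 2 mm into the lowering. It was freed by moving it about 1.5 mm further along.
- **Not pressed or lifted to test:** I judged "fully home" from the descent, the forces and the picture only.

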